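# Scrub the jar, then hold its brush level over the draining tray

### The job

A jar brush stands in one of the open preserving jars: without lifting or shifting the jar, scrub it gently with two full up-and-down strokes, each time raising the bristle head to the jar's mouth and pushing it back down to the jar's floor. Then draw the brush right out, turn it on its side so that it lies level, and finish still holding it like that, still, with the bristle head over the draining tray and the whole brush at least 10 cm above the tray, so that it can drip there. The brush touches nothing else and is not set down, and everything else stays standing where it is.

Things in the scene. Friction and masses are not known exactly. Their poses are not given: they have to be found in the camera images.
- brush_grip (a point): where the jar brush's handle is best gripped, on its axis: 190 mm above the flat lower end of the bristles. The handle is plain wood, round, 24 mm in diameter, from 142 to 235 mm above that end, so 45 mm of it lies above this point and 48 mm below. The brush stands upright at the start; z axis from the bristles to the handle's top.
- brush_head (a point): centre of the brush's bristle head, on the brush axis, 31 mm above its lower end and 159 mm below the grip point; z axis along the brush towards the handle's top
- brush: the whole loose brush, 235 mm long, 55 to 105 g: pale round bristle head 62 mm long, 54 mm in solid diameter (62 mm to the bristle tips), wire stem 5 mm thick, steel collar, wooden handle. Origin at the flat lower end of the bristles (at the start on the jar's floor), z axis towards the handle's top; centre of mass about 110 mm above the origin
- jar: the open clear glass jar holding the brush, on the right half of the bench: loose, upright, 0.36 kg, 138 mm high, 96 mm across, neck 80 mm outside and 73 mm inside, wall 3.5 mm, inner floor 6 mm above its underside. Origin at the centre of its underside, z up. The bristle head's centre is 37 mm above it with the brush on the floor, 107 mm with the head's top flush with the rim.
- tray: shallow stainless draining tray with a wire grid, fixed to the bench, on the left half: 280 mm along its x axis, 200 mm along its y axis, 24 mm high. Origin at the centre of its underside, z up; it may be turned.
- tamper_jar: an identical open jar in which a wooden cabbage tamper stands; a bystander. Origin at the centre of its underside
- tamper_center (a point): centre of the wooden tamper standing in that jar: a turned wooden club, 246 mm high, foot 56 mm in diameter, thin grip with a 32 mm knob at the top (252 mm above the bench); a bystander
- full_jar: closed jar full of gherkins, 141 mm high, 96 mm in diameter, 0.95 kg, with a metal lid; a bystander. Origin at the centre of its underside
- lid_a: metal jar lid, 85 mm in diameter, 10.5 mm thick, lying on the tray's grid (grid 18 mm above the bench); a bystander
- lid_b: an identical lid lying on the bench beside the jars; a bystander
- funnel: wide-mouthed metal jar funnel, 124 mm across its rim, 74 mm high, standing on the bench; a bystander
- bowl: white bowl, 124 mm across, 45 mm high; a bystander
- spoon: steel spoon 260 mm long, lying on the bench beyond the tray; a bystander

How it is judged (in metres and radians):
On the way, in this order (a step that is already met when the one before it is completed fails the run):
1. the bristle head is raised inside the jar (first stroke) (z of brush_head in the frame of jar between 0.085 and 0.15 m and horizontal distance between brush_head and jar below 0.03 m), for 0.05 s.
2. the bristles are back down on the jar's floor (z of brush_head in the frame of jar below 0.052 m and horizontal distance between brush_head and jar below 0.03 m), for 0.05 s.
3. the bristle head is raised inside the jar again (second stroke) (all of step 1), for 0.05 s.
4. the bristles are down on the jar's floor again (all of step 2), for 0.05 s.
5. the brush is drawn right out of the jar (z of brush_head in the frame of jar above 0.175 m), for 0.1 s.
At the end, for the whole second after the job is handed in: The robot holds the brush at rest, within 30 degrees of level, its head's centre over the tray (within 130 mm of the middle lengthwise, 90 mm across), head and grip point over 120 mm above the bench, bearing on nothing else; the jar is upright within 40 mm of its start (contact force between brush and the fingers above 1 N and angle between brush's own z axis and vertical between 1.05 and 2.09 rad and height (world z) of each of brush_head, brush_grip above 0.12 m and x of brush_head in the frame of tray between -0.13 and 0.13 m and y of brush_head in the frame of tray between -0.09 and 0.09 m and contact force between brush and jar below 0.1 N and contact force between brush and tray below 0.1 N and contact force between brush and tamper_jar below 0.1 N and contact force between brush and full_jar below 0.1 N and linear speed of brush below 0.03 m/s and angular speed of brush below 0.3 rad/s and distance of jar from where it was at the start of the episode below 0.04 m and angle between jar's own z axis and vertical below 0.1 rad); the arm keeps its last pose, push and grip.
It fails at once if the scrubbed jar is lifted or shifted by more than 40 mm, or tipped by more than 20 degrees (distance of jar from where it was at the start of the episode above 0.04 m or angle between jar's own z axis and vertical above 0.35 rad).
It fails at once if the brush is pressed on the glass with more than 30 N (contact force between brush and jar above 30 N).
It fails at once if the brush is set down or dropped on the tray, or strikes another jar (contact force between brush and tray above 1 N or contact force between brush and tamper_jar above 1 N or contact force between brush and full_jar above 1 N).
It fails at once if a bystander is moved by more than 40 mm or a jar is tipped (distance of any of tamper_jar, tamper_center, full_jar, lid_a, lid_b, funnel, bowl, spoon from where it was at the start of the episode above 0.04 m or angle between any of tamper_jar, full_jar's own z axis and vertical above 0.35 rad).
It also fails if it takes over 45 s, if anything falls off the work surface, if the arm or the gripper's body presses on something with over 40 N, if the wrist force passes 120 N, or if a joint passes its speed limit or range.

### The arm

A 6-joint arm with a two-finger parallel gripper is mounted at the origin on the work surface. World frame = base frame: x ahead of the robot, y to its left, z up, the work surface at z = 0. Lengths are in mm, angles in degrees, forces in N, time in s.
With the tool pointing down it reaches from about 350 to 875 mm from the base axis. Payload 15.5 kg.
Tool frame: the origin (TCP) lies between the finger pads; the fingertips stand 17 mm ahead of it and the grasp point (between the pads) lies 2 mm behind it; z points along the fingers, y is the line along which they close (so a half turn about z gives the same grasp; the last joint's range is limited). The gripper opens to 85 mm and grips with 20 to 120 N. Pads are 22 mm wide; open, the fingers measure 114 mm over their backs; the gripper's body (76 mm by 85 mm) begins 54 mm behind the grasp point. The pads swing forward as they close: fully open they stand 13 mm farther back than shut.
Start: joints at [62.424, 28.281, 77.091, -0, 74.628, -5.472], TCP at [235.183, 579.064, 248.277] pointing down, gripper open.
Joint ranges: [-166.48, 166.48], [-47.26, 123.95], [12.59, 153.08], [-70.14, 250.14], [6.76, 159.57], [-176.63, 176.63]. Speed limits (degrees/s): [108.29, 108.29, 147.25, 172.46, 172.46, 172.46].

### API

Orientations are given as [roll, pitch, yaw] about the fixed x, y, z axes, in that order (R = Rz(yaw) Ry(pitch) Rx(roll)).
In Python, from rig import env gives the robot as it stands.
- The arm moves only by the tool arm_command, never from a script. Its argument "motion" is a list of rows, each a list of 2 entries, a list of its own where there are three numbers: the shift along the tool's x, y, z each as a share of 25 cm, from -1 to 1, then the turn, a rotation vector about the tool's x, y, z each as a share of 60 degrees, from -1 to 1. A call has 1 to 5 rows; each row shifts and turns the commanded pose from where the row before left it, along the tool's axes as they then stand; what a row does not reach is not made up. A row lasts 1/12 s, in which the tool goes at most 41.7 mm and 7.16 degrees, less where a joint would pass 70% of its speed; a pose out of reach is approached as far as the arm can. A call with a number of a shift or a turn outside -1 to 1 is refused whole. A call with a gripper value outside its range is refused whole. "jaw" is the closure, from -1 (fully open) to 1 (shut), so that 0 is half open, set as the call begins (left out, the last holds). The fingers move at their own pace and stop on an object; "force" is the grip in N (left out, the last holds). Time passes only in rows, so rows that do not move let the fingers close. It gives the time, the measured TCP pose, the force, the opening and the grip force at its end, in the units of the state.
- env.read_state(): the state, without advancing time (a new reading comes with each control period).
- env.snapshot(name): name is "side" or "top" or "wrist"; returns the picture (384x512x3 uint8, red, green, blue); there is no depth.
- env.camera_params(name): a dict with "mtx" (3x3 intrinsics, pixels), "extrinsics" (4x4, takes a point from camera to world coordinates); the wrist camera has in their place "hand_eye" (4x4, takes a point from camera to tool coordinates, whose origin is the TCP and whose axes are the flange's). Camera axes: x right, y down, z forward; pixel columns grow to the right and rows downward; lengths in mm; the calibration is good to about 2 mm. The wrist camera is an equidistant fisheye: a pixel r from the principal point sees the ray r / f radians off the axis. A picture is of the moment at which its call begins: read the wrist's pose just before it. camera_params takes no time and is no camera call.
- env.hand_in(): hands the job in; it is judged then, once.
The state is a dict: "time_s": time; "q": joint angles; "joint_vel": joint speeds; "tau": joint torques, N m; "tcp_pos": TCP position; "tool_rot": TCP orientation; "force": force on the tool from outside, world axes, zero at the start; "ft_torque": the same for the moment, N m; "opening": opening from 0.0 (shut) to 1.0 (fully open); "grip_force": force on a finger pad.
Only numpy, scipy, OpenCV 4.12 (cv2) and the standard library are available. Lean on these libraries where they do the work, as an engineer would, in place of code of your own. Each camera call takes 0.05 s, during which the arm holds its last target. There are 200 camera calls.

## Working session

There is one attempt and no reset: what is moved stays moved. The work goes in short steps, Python scripts to look and compute and a tool call to move; the robot and the scene stay as the last step left them, time stands still between calls to the robot, and variables do not carry over. Pictures are saved under pics/ and viewed, at most 10 in all, crops included, and the job is handed in when it is done.

Besides the shell and the picture viewer there is one more tool, called after "Request:" as a command line: name --argument value ..., lists and objects as JSON in quotes. arm_command: Moves the arm, as the interface text tells. Its arguments: {"type":"object","properties":{"motion":{"type":"array"},"jaw":{"type":"number"},"force":{"type":"number"}},"required":["motion"]}

```bash
mkdir -p pics; python3 - <<'E'
from rig import env
import cv2,numpy as np
print(env.read_state())
for n in("side","top"):
    p=env.camera_params(n);print(n,np.round(p["mtx"],1).tolist(),np.round(p["extrinsics"],3).tolist())
    cv2.imwrite(f"pics/{n}.png",cv2.resize(env.snapshot(n)[:,:,::-1],(800,600),interpolation=cv2.INTER_CUBIC))
E
```

```text
{'time_s': 0.0, 'q': array([ 6.24225470e+01,  2.83163650e+01,  7.71293540e+01,  8.22302297e-04,
        7.46277914e+01, -5.47012670e+00]), 'joint_vel': array([ 0.08626069, -0.02423798, -0.06853966, -0.05486939, -0.0392341 ,
        0.01583013]), 'tau': array([ 5.52351354e-03, -8.82133269e+01, -3.83875537e+01,  4.28130916e-04,
        9.70639667e-03,  3.45610324e-06]), 'tcp_pos': array([235.0255535 , 578.74351391, 247.67102673]), 'tool_rot': array([-1.79926900e+02, -7.79649323e-03,  1.57892450e+02]), 'force': array([-0.5450044 , -0.39129141, -0.45912631]), 'ft_torque': array([ 0.00789208, -0.01988276,  0.02356489]), 'grip_force': 0.0, 'opening': 0.996783327709251}
side [[371.1, 0.0, 257.8], [0.0, 371.1, 191.4], [0.0, 0.0, 1.0]] [[0.945, -0.172, 0.28, 349.832], [-0.328, -0.508, 0.796, -829.586], [0.005, -0.844, -0.536, 659.544], [0.0, 0.0, 0.0, 1.0]]
top [[405.9, 0.0, 259.0], [0.0, 405.9, 196.9], [0.0, 0.0, 1.0]] [[0.018, -0.998, 0.061, 562.442], [-1.0, -0.017, 0.013, -71.571], [-0.012, -0.061, -0.998, 1289.455], [0.0, 0.0, 0.0, 1.0]]
```

View pics/side.png

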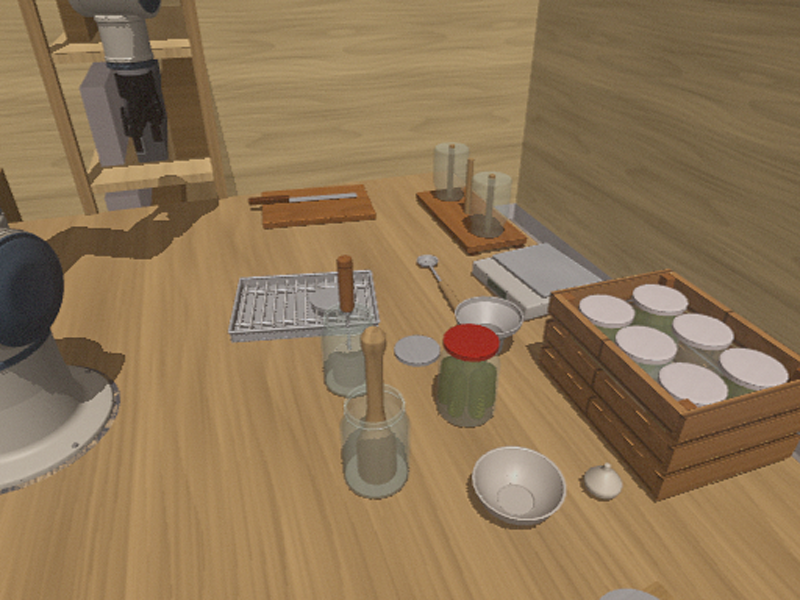

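View pics/top.png

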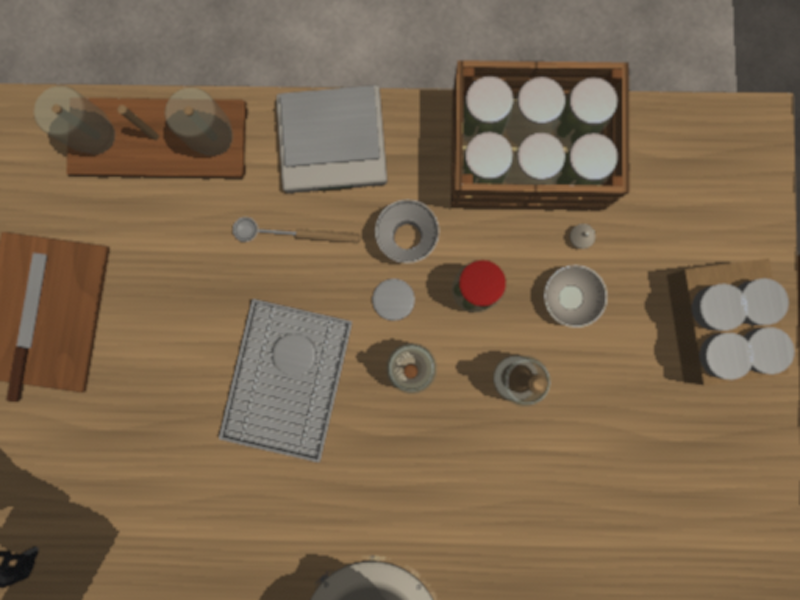

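The brush handle's top is at about (411,370) in the top view and (345,258) in the side view. Tray corners in the top view: (252,300), (350,322), (320,459), (220,437). The tamper jar is at (522,380), the full jar at (482,283).

```bash
cat > h.py <<'E'
from rig import env
import numpy as np
def ray(n,u,v):
    p=env.camera_params(n);E=np.array(p["extrinsics"]);d=E[:3,:3]@np.linalg.solve(p["mtx"],[u*.64,v*.64,1]);return E[:3,3],d
def at(n,u,v,z):
    o,d=ray(n,u,v);return np.round(o+d*(z-o[2])/d[2],1)
def tri(a,b):
    (o1,d1),(o2,d2)=ray("top",*a),ray("side",*b)
    s=np.linalg.lstsq(np.c_[d1,-d2],o2-o1,rcond=None)[0];return np.round([o1+s[0]*d1,o2+s[1]*d2],1)
E
python3 - <<'E'
from h import *
import cv2
print("brush top",at("top",411,370.5,241),at("side",345,258,241),tri((411,370.5),(345,258)))
print("side handle bottom",at("side",347,311,148))
print("jar rim",at("top",411.5,367.5,138))
print("tray",[at("top",*c,24).tolist() for c in[(252,300),(350,322),(320,459),(220,437)]])
print("full",at("top",482,283,141),"tamp",at("top",538,383,252),at("top",522,380,138),"side tamp top",at("side",373,333,252), "lidA",at("top",294,354,28),"lidb",at("top",394,299,10),"funnel",at("top",406,232,74))
im=env.snapshot("top")[:,:,::-1];im2=env.snapshot("side")[:,:,::-1]
a=cv2.resize(im[205:265,230:300],(400,343),interpolation=cv2.INTER_CUBIC)
b=cv2.resize(im2[155:260,195:265],(229,343),interpolation=cv2.INTER_CUBIC)
cv2.imwrite("pics/c.png",np.hstack([a,b]))
E
```

```text
brush top [523.2 -69.9 241. ] [523.4 -70.1 241. ] [[523.2 -69.9 240.9]
 [523.4 -70.  240.9]]
side handle bottom [520.9 -74.5 148. ]
jar rim [524.8 -70.6 138. ]
tray [[650.2, 251.8, 24.0], [609.4, 53.9, 24.0], [338.0, 107.0, 24.0], [377.1, 306.6, 24.0]]
full [ 680. -196.  141.] tamp [ 507.2 -276.3  252. ] [ 505.9 -270.1  138. ] side tamp top [ 503.6 -284.3  252. ] lidA [543.7 163.5  28. ] lidb [658.  -32.7  10. ] funnel [783.5 -55.5  74. ]
```

View pics/c.png

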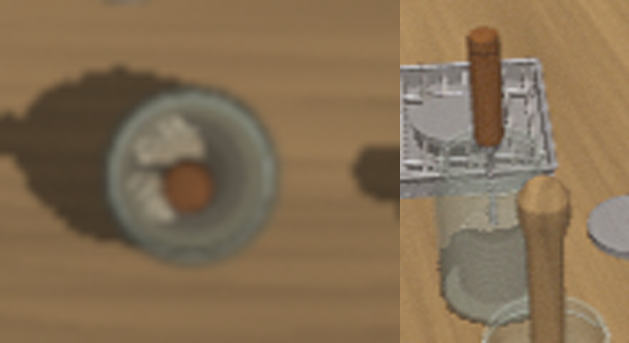

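```bash
cat >> h.py <<'E'
from scipy.spatial.transform import Rotation as Ro
def pose():
    s=env.read_state();return s["tcp_pos"],Ro.from_euler("xyz",s["tool_rot"],degrees=True)
def tool(az,tilt):  # closing tangential, tilt forward from down
    a,t=np.radians([az,tilt]);ur=np.array([np.cos(a),np.sin(a),0])
    z=np.sin(t)*ur-np.cos(t)*np.array([0,0,1]);y=np.array([-ur[1],ur[0],0])
    return Ro.from_matrix(np.c_[np.cross(y,z),y,z])
def plan(p0,R0,p1,R1):
    d=R0.inv().apply(p1-p0)/250;w=(R0.inv()*R1).as_rotvec(degrees=True)/60
    n1=int(np.ceil(np.linalg.norm(d)/.16));n2=int(np.ceil(np.linalg.norm(w)/.115))
    print("shift rows",n1,np.round(d/max(n1,1),4),"| turn rows",n2,np.round(w/max(n2,1),4))
E
python3 - <<'E'
from h import *
grip=np.array([522.5,-70,196]);az=np.degrees(np.arctan2(-70,522.5));R1=tool(az,40)
z=R1.apply([0,0,1]);p,R=pose();print(az,grip+2*z,grip-108*z,R1.as_euler("xyz",degrees=True))
plan(p,R,grip-108*z,R1)
E
```

```text
-7.630554225382767 [523.77419128 -70.17070505 194.46791111] [453.69367063 -60.78192717 278.73279986] [180.          40.         172.36944577]
shift rows 17 [-0.1043 -0.1201 -0.0072] | turn rows 7 [-0.0121 -0.0947 -0.033 ]
```

Request:
arm_command --motion '[[[-0.104,-0.12,-0.007],[0,0,0]],[[-0.104,-0.12,-0.007],[0,0,0]],[[-0.104,-0.12,-0.007],[0,0,0]],[[-0.104,-0.12,-0.007],[0,0,0]],[[-0.104,-0.12,-0.007],[0,0,0]]]' --jaw -1 --force 60

```text
time_s: 0.62
tcp_pos: [299.2, 389.4, 257.0]
tool_rot: [-180.0, -0.0, 157.9]
force: [1.3, 0.5, 0.3]
opening: 1.0
grip_force: 0.0
```

Request:
arm_command --motion '[[[-0.104,-0.12,-0.007],[0,0,0]],[[-0.104,-0.12,-0.007],[0,0,0]],[[-0.104,-0.12,-0.007],[0,0,0]],[[-0.104,-0.12,-0.007],[0,0,0]],[[-0.104,-0.12,-0.007],[0,0,0]]]'

```text
time_s: 1.03
tcp_pos: [363.2, 201.5, 266.0]
tool_rot: [180.0, 0.0, 157.9]
force: [0.8, -0.3, -0.3]
opening: 0.998
grip_force: 0.0
```

Request:
arm_command --motion '[[[-0.104,-0.12,-0.007],[0,0,0]],[[-0.104,-0.12,-0.007],[0,0,0]],[[-0.104,-0.12,-0.007],[0,0,0]],[[-0.104,-0.12,-0.007],[0,0,0]]]'

```text
time_s: 1.37
tcp_pos: [414.5, 51.0, 273.0]
tool_rot: [180.0, 0.0, 157.9]
force: [1.4, 0.8, -0.3]
opening: 0.999
grip_force: 0.0
```

Request:
arm_command --motion '[[[0,0,0],[-0.012,-0.095,-0.033]],[[0,0,0],[-0.012,-0.095,-0.033]],[[0,0,0],[-0.012,-0.095,-0.033]],[[0,0,0],[-0.012,-0.095,-0.033]],[[0,0,0],[-0.012,-0.095,-0.033]]]'

```text
time_s: 1.78
tcp_pos: [414.3, 53.2, 273.5]
tool_rot: [178.8, 29.0, 167.8]
force: [1.7, -1.7, -0.8]
opening: 0.999
grip_force: 0.0
```

Request:
arm_command --motion '[[[0,0,0],[-0.012,-0.095,-0.033]],[[0,0,0],[-0.012,-0.095,-0.033]],[[0,0,0],[0,0,0]],[[0,0,0],[0,0,0]]]'

```text
time_s: 2.12
tcp_pos: [414.9, 49.2, 272.8]
tool_rot: [-179.8, 37.7, 171.1]
force: [-0.3, 0.1, -0.6]
opening: 0.998
grip_force: 0.0
```

```bash
python3 - <<'E'
from h import *
import cv2
grip=np.array([522.5,-70,196]);R1=tool(-7.63,40);z=R1.apply([0,0,1])
s=env.read_state();print(s["time_s"],s["q"].round(1),s["tcp_pos"],s["tool_rot"])
p,R=pose();plan(p,R,grip-108*z,R1)
cv2.imwrite("pics/w1.png",env.snapshot("wrist")[:,:,::-1])
E
```

```text
2.1167 [  5.3  -0.2 128.  -30.3  17.7 -49.5] [414.93452712  49.16516738 272.79842206] [-179.7852421    37.69098169  171.08487085]
shift rows 3 [-0.0632 -0.1367  0.0394] | turn rows 1 [-0.017  -0.0385 -0.0166]
```

View pics/w1.png

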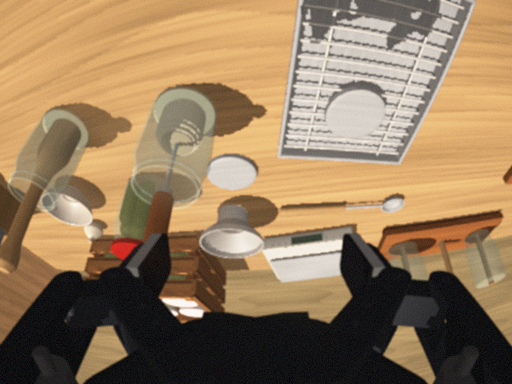

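The wrist view shows the brush in its jar, handle bottom at (168,195), the tamper jar left, tray top right. I use a 30° tilt to keep joint 5 away from its limit.

```bash
python3 - <<'E'
from h import *
grip=np.array([522.5,-70,196]);R1=tool(-7.63,30);z=R1.apply([0,0,1])
p,R=pose();plan(p,R,grip-100*z,R1);print(grip-100*z)
E
```

```text
shift rows 4 [-0.0643 -0.1021  0.0382] | turn rows 2 [-0.0076  0.0644 -0.0095]
[472.94269225 -63.36123143 282.60254038]
```

Request:
arm_command --motion '[[[-0.064,-0.102,0.038],[0,0,0]],[[-0.064,-0.102,0.038],[0,0,0]],[[-0.064,-0.102,0.038],[0,0,0]],[[-0.064,-0.102,0.038],[0,0,0]]]'

```text
time_s: 2.5
tcp_pos: [447.2, -11.1, 276.8]
tool_rot: [-180.0, 37.2, 171.0]
force: [0.6, 0.7, -0.7]
opening: 1.004
grip_force: 0.0
```

Request:
arm_command --motion '[[[0,0,0],[-0.008,0.064,-0.01]],[[0,0,0],[-0.008,0.064,-0.01]],[[0,0,0],[0,0,0]],[[0,0,0],[0,0,0]]]'

```text
time_s: 2.83
tcp_pos: [447.2, -10.7, 276.8]
tool_rot: [179.9, 29.7, 172.4]
force: [-0.5, -0.4, -1.1]
opening: 1.002
grip_force: 0.0
```

```bash
python3 - <<'E'
from h import *
import cv2
s=env.read_state();print(s["time_s"],s["q"].round(1),s["tcp_pos"],s["tool_rot"])
grip=np.array([522.5,-70,196]);R1=tool(-7.63,30);z=R1.apply([0,0,1])
p,R=pose();plan(p,R,grip-100*z,R1)
im=env.snapshot("wrist")[:,:,::-1];cv2.imwrite("pics/w2.png",im)
c=env.camera_params("wrist");print({k:np.round(v,3).tolist() if hasattr(v,'__len__') and not isinstance(v,str) else v for k,v in c.items()})
H=np.array(c["hand_eye"]);K=np.array(c["mtx"])
def proj(P):
    q=H[:3,:3].T@(R.inv().apply(P-p)-H[:3,3]);r=np.hypot(q[0],q[1]);t=np.arctan2(r,q[2]);return np.round([K[0,2]+K[0,0]*t*q[0]/r,K[1,2]+K[1,1]*t*q[1]/r],1)
for n,P in(("top",[522.5,-70,241]),("grip",grip),("hbot",[522.5,-70,148]),("rim",[522.5,-70.5,138]),("base",[522.5,-70.5,0])):print(n,proj(np.array(P)))
E
```

```text
2.8333 [-10.    1.6 119.5   2.6  29.2 -94.4] [447.15254113 -10.73715972 276.79319317] [179.88977696  29.65636725 172.42529986]
shift rows 2 [-0.0622 -0.0976  0.0219] | turn rows 1 [ 0.0023 -0.0057  0.0008]
{'mtx': [[297.319, 0.0, 255.013], [0.0, 297.319, 190.535], [0.0, 0.0, 1.0]], 'hand_eye': [[0.0, -0.965, -0.261, 65.632], [1.0, 0.001, -0.0, 0.01], [0.0, -0.261, 0.965, -125.252], [0.0, 0.0, 0.0, 1.0]]}
top [192.  273.1]
grip [198.5 227.9]
hbot [204.8 189.1]
rim [205.5 182.2]
base [218.4 112.9]
```

View pics/w2.png

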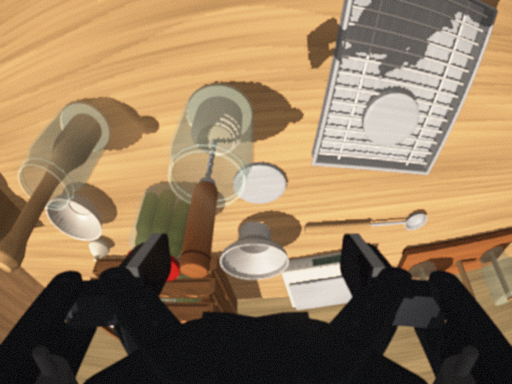

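The wrist view shows the handle top at (196,266), its bottom at (205,182) and the rim centre at (207,174), within a few pixels of my predictions, so the brush is central in the jar. I shift the target 2 mm towards the robot and complete the pregrasp.

Request:
arm_command --motion '[[[-0.06,-0.1,0.02],[0,-0.005,0]],[[-0.06,-0.1,0.02],[0,0,0]],[[0,0,0],[0,0,0]],[[0,0,0],[0,0,0]]]'

```text
time_s: 3.22
tcp_pos: [469.9, -65.0, 281.9]
tool_rot: [180.0, 29.8, 172.4]
force: [-0.1, 0.7, 0.5]
opening: 1.0
grip_force: 0.0
```

```bash
cat >> h.py <<'E'
def proj(P,p,R):
    c=env.camera_params("wrist");H=np.array(c["hand_eye"]);K=np.array(c["mtx"])
    q=H[:3,:3].T@(R.inv().apply(np.array(P)-p)-H[:3,3]);r=np.hypot(q[0],q[1]);t=np.arctan2(r,q[2]);return np.round([K[0,2]+K[0,0]*t*q[0]/r,K[1,2]+K[1,1]*t*q[1]/r],1)
E
python3 - <<'E'
from h import *
s=env.read_state();print(s["time_s"],s["q"].round(1),s["tcp_pos"],s["tool_rot"])
grip=np.array([520.5,-70,196]);R1=tool(-7.63,30);z=R1.apply([0,0,1])
p,R=pose();plan(p,R,grip-100*z,R1);plan(p,R,grip+2*z,R1)
E
```

```text
3.2167 [ -18.9    3.5  116.5   10.9   31.1 -109.2] [469.86119188 -65.04570919 281.86053497] [179.97687186  29.8486382  172.37421518]
shift rows 1 [-0.0044  0.0073 -0.0009] | turn rows 1 [ 0.0004 -0.0025  0.0001]
shift rows 3 [-0.0018  0.0024  0.1357] | turn rows 1 [ 0.0004 -0.0025  0.0001]
```

Request:
arm_command --motion '[[[-0.005,0.007,0.08],[0,0,0]],[[0,0,0.08],[0,0,0]],[[0,0,0.08],[0,0,0]],[[0,0,0.08],[0,0,0]],[[0,0,0.08],[0,0,0]]]'

```text
time_s: 3.63
tcp_pos: [519.8, -68.0, 194.9]
tool_rot: [-180.0, 29.8, 172.6]
force: [0.1, -0.6, 0.7]
opening: 0.999
grip_force: 0.0
```

Request:
arm_command --motion '[[[0,0,0],[0,0,0]],[[0,0,0],[0,0,0]]]'

```text
time_s: 3.8
tcp_pos: [519.3, -68.1, 195.1]
tool_rot: [180.0, 29.7, 172.5]
force: [-0.5, 0.4, 0.0]
opening: 0.996
grip_force: 0.0
```

```bash
python3 - <<'E'
from h import *
import cv2
s=env.read_state();print(s["time_s"],s["q"].round(1),s["force"])
grip=np.array([520.5,-70,196]);R1=tool(-7.63,30);z=R1.apply([0,0,1])
p,R=pose();plan(p,R,grip+2*z,R1)
print([proj([520.5,-70,h],p,R).tolist() for h in(241,196,148)])
w=env.snapshot("wrist")[:,:,::-1];t=env.snapshot("side")[:,:,::-1]
cv2.imwrite("pics/w3.png",np.hstack([cv2.resize(w,(480,360)),cv2.resize(t[130:270,170:290],(309,360),interpolation=cv2.INTER_CUBIC)]))
E
```

```text
3.8 [ -16.9   17.   118.2   17.    16.2 -114.6] [-0.53413069  0.42644908  0.03324284]
shift rows 1 [-0.007  -0.007   0.0077] | turn rows 1 [ 0.002  -0.0058  0.0025]
[[250.7, 351.7], [251.4, 259.0], [252.0, 188.2]]
```

View pics/w3.png

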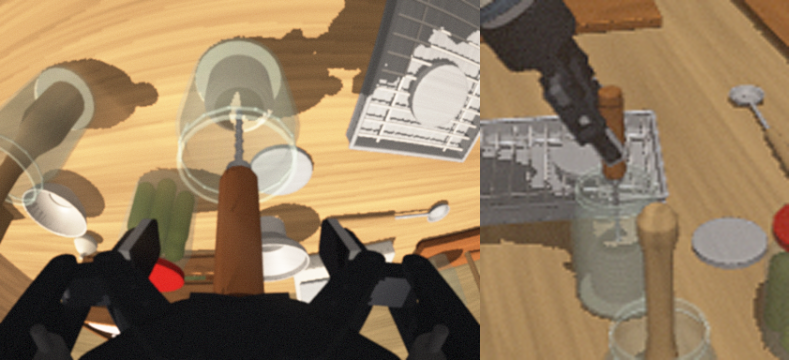

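The handle is centred between the fingers (column 239 of the crop, fingertips at 150 and 330). Closing.

Request:
arm_command --motion '[[[0,0,0],[0,0,0]],[[0,0,0],[0,0,0]],[[0,0,0],[0,0,0]],[[0,0,0],[0,0,0]],[[0,0,0],[0,0,0]]]' --jaw 1 --force 60

```text
time_s: 4.32
tcp_pos: [520.3, -69.4, 196.2]
tool_rot: [-180.0, 29.8, 172.5]
force: [0.4, -0.4, 0.5]
opening: 0.303
grip_force: 0.4
```

Request:
arm_command --motion '[[[0,0,0],[0,0,0]],[[0,0,0],[0,0,0]],[[0,0,0],[0,0,0]],[[0,0,0],[0,0,0]],[[0,0,0],[0,0,0]]]'

```text
time_s: 4.73
tcp_pos: [520.6, -69.4, 196.3]
tool_rot: [-180.0, 29.9, 172.5]
force: [-1.3, 0.4, 6.8]
opening: 0.264
grip_force: 58.4
```

```bash
python3 - <<'E'
from h import *
s=env.read_state();print(s["time_s"],s["tcp_pos"],s["tool_rot"],s["force"],s["opening"]*85,s["grip_force"])
p,R=pose();print("up 10mm shift",R.inv().apply([0,0,10])/250)
E
```

```text
4.7333 [520.6369081  -69.37460802 196.32456856] [-179.97448241   29.85160941  172.51932265] [-1.30057096  0.43447824  6.78666809] 22.408985954140224 58.406386971473694
up 10mm shift [-1.99102161e-02 -1.54509459e-05 -3.46926946e-02]
```

Request:
arm_command --motion '[[[-0.02,0,-0.035],[0,0,0]],[[-0.03,0,-0.052],[0,0,0]],[[-0.03,0,-0.052],[0,0,0]],[[-0.03,0,-0.052],[0,0,0]],[[-0.03,0,-0.052],[0,0,0]]]'

```text
time_s: 5.15
tcp_pos: [520.2, -69.3, 266.5]
tool_rot: [-180.0, 29.8, 172.5]
force: [0.2, -0.7, -0.9]
opening: 0.264
grip_force: 58.8
```

Request:
arm_command --motion '[[[0,0,0],[0,0,0]],[[0,0,0],[0,0,0]],[[0,0,0],[0,0,0]]]'

```text
time_s: 5.4
tcp_pos: [520.1, -69.2, 265.2]
tool_rot: [-180.0, 29.7, 172.5]
force: [0.2, -0.8, -1.8]
opening: 0.26
grip_force: 58.8
```

```bash
python3 - <<'E'
from h import *
import cv2
s=env.read_state();print(s["time_s"],s["q"].round(1),s["tcp_pos"],s["tool_rot"],s["force"],s["opening"]*85,s["grip_force"])
w=env.snapshot("wrist")[:,:,::-1];t=env.snapshot("side")[:,:,::-1]
cv2.imwrite("pics/w4.png",np.hstack([cv2.resize(w[60:280,130:390],(473,400),interpolation=cv2.INTER_CUBIC),cv2.resize(t[130:270,180:290],(314,400),interpolation=cv2.INTER_CUBIC)]))
E
```

```text
5.4 [ -17.     9.5  112.5    9.7   29.  -106.8] [520.0769939  -69.1670237  265.23190842] [-179.99419571   29.73831277  172.51569746] [ 0.17316116 -0.7624841  -1.84335056] 22.06297545935605 58.82953405380249
```

View pics/w4.png

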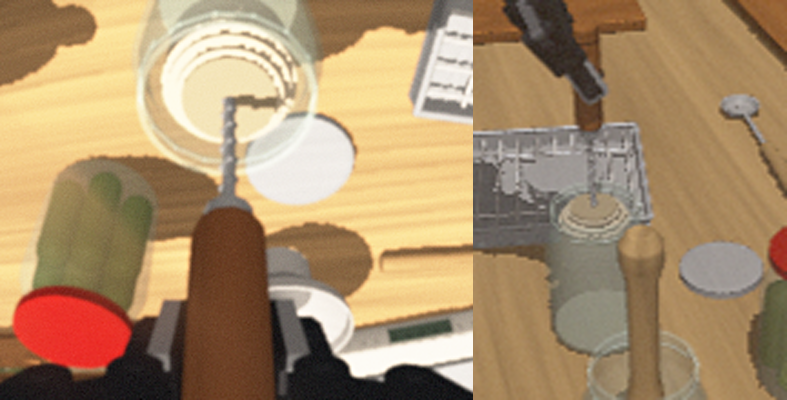

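The head is at the jar's mouth, centred: stem foot at (230,98) against the rim's centre at about (227,90). The jar floor is still on the bench. Now I complete the strokes.

Request:
arm_command --motion '[[[0.026,0,0.046],[0,0,0]],[[0.026,0,0.046],[0,0,0]],[[0.026,0,0.046],[0,0,0]],[[0.026,0,0.046],[0,0,0]],[[0.026,0,0.046],[0,0,0]]]'

```text
time_s: 5.92
tcp_pos: [520.4, -69.4, 198.6]
tool_rot: [-180.0, 29.7, 172.5]
force: [0.3, 0.3, -1.5]
opening: 0.259
grip_force: 58.8
```

Request:
arm_command --motion '[[[0,0,0],[0,0,0]],[[0,0,0],[0,0,0]],[[0,0,0],[0,0,0]]]'

```text
time_s: 6.17
tcp_pos: [520.9, -69.4, 200.1]
tool_rot: [-180.0, 29.8, 172.5]
force: [0.8, 0.5, -0.7]
opening: 0.263
grip_force: 59.0
```

Request:
arm_command --motion '[[[-0.026,0,-0.046],[0,0,0]],[[-0.026,0,-0.046],[0,0,0]],[[-0.026,0,-0.046],[0,0,0]],[[-0.026,0,-0.046],[0,0,0]],[[-0.026,0,-0.046],[0,0,0]]]'

```text
time_s: 6.58
tcp_pos: [520.5, -69.4, 267.6]
tool_rot: [-179.9, 29.9, 172.5]
force: [-0.3, -0.9, 0.0]
opening: 0.267
grip_force: 58.9
```

Request:
arm_command --motion '[[[0,0,0],[0,0,0]],[[0,0,0],[0,0,0]],[[0,0,0],[0,0,0]]]'

```text
time_s: 6.83
tcp_pos: [520.3, -69.2, 265.9]
tool_rot: [-180.0, 29.8, 172.5]
force: [1.0, -1.0, -1.4]
opening: 0.265
grip_force: 58.9
```

Request:
arm_command --motion '[[[0.026,0,0.046],[0,0,0]],[[0.026,0,0.046],[0,0,0]],[[0.026,0,0.046],[0,0,0]],[[0.026,0,0.046],[0,0,0]],[[0.026,0,0.046],[0,0,0]]]'

```text
time_s: 7.25
tcp_pos: [520.3, -69.3, 198.6]
tool_rot: [-180.0, 29.7, 172.5]
force: [0.2, -0.2, -0.5]
opening: 0.261
grip_force: 58.9
```

Request:
arm_command --motion '[[[0,0,0],[0,0,0]],[[0,0,0],[0,0,0]],[[0,0,0],[0,0,0]]]'

```text
time_s: 7.5
tcp_pos: [520.9, -69.4, 200.2]
tool_rot: [-180.0, 29.8, 172.5]
force: [-0.5, 0.3, -0.3]
opening: 0.265
grip_force: 59.0
```

Both strokes are done. Now I draw the brush out.

Request:
arm_command --motion '[[[-0.05,0,-0.087],[0,0,0]],[[-0.067,0,-0.116],[0,0,0]],[[-0.067,0,-0.116],[0,0,0]],[[-0.067,0,-0.116],[0,0,0]],[[-0.067,0,-0.116],[0,0,0]]]'

```text
time_s: 7.92
tcp_pos: [520.8, -69.5, 361.9]
tool_rot: [-179.9, 29.9, 172.5]
force: [1.5, 0.3, -0.7]
opening: 0.264
grip_force: 58.9
```

Request:
arm_command --motion '[[[-0.067,0,-0.116],[0,0,0]],[[0,0,0],[0,0,0]],[[0,0,0],[0,0,0]]]'

```text
time_s: 8.17
tcp_pos: [521.9, -69.7, 395.4]
tool_rot: [-179.9, 30.1, 172.5]
force: [-0.5, -0.2, -2.4]
opening: 0.264
grip_force: 58.9
```

```bash
python3 - <<'E'
from h import *
s=env.read_state();print(s["time_s"],s["q"].round(1),s["tcp_pos"],s["force"])
p,R=pose();b=R.inv().apply([0,0,1]);print("brush z in tool",b)
az=23.1;a=np.radians(az);R1=tool(az,-45);g=np.array([638*np.cos(a),638*np.sin(a),360]);print(g,g-159*R1.apply(b))
plan(p,R,g,R1)
plan(p,R,g,tool(-7.5,30))
E
```

```text
8.1667 [ -16.9    0.4   99.6    6.    50.5 -102. ] [521.94946079 -69.6761648  395.40707039] [-0.45694735 -0.2317644  -2.43640433]
brush z in tool [-0.50118163 -0.00147315 -0.86534086]
[586.84611529 250.31108039 360.        ] [445.43459639 190.24860462 319.05758524]
shift rows 9 [-0.0009  0.1448  0.0184] | turn rows 12 [ 0.0058  0.1016 -0.0453]
shift rows 9 [-0.0009  0.1448  0.0184] | turn rows 1 [-0.0013  0.0013  0.0005]
```

Request:
arm_command --motion '[[[0,0.145,0.018],[0,0,0]],[[0,0.145,0.018],[0,0,0]],[[0,0.145,0.018],[0,0,0]],[[0,0.145,0.018],[0,0,0]],[[0,0.145,0.018],[0,0,0]]]'

```text
time_s: 8.58
tcp_pos: [555.6, 110.4, 371.8]
tool_rot: [-179.9, 29.7, 172.5]
force: [1.0, -0.6, -1.2]
opening: 0.266
grip_force: 59.0
```

Request:
arm_command --motion '[[[0,0.145,0.018],[0,0,0]],[[0,0.145,0.018],[0,0,0]],[[0,0.145,0.018],[0,0,0]],[[0,0.145,0.018],[0,0,0]],[[0,0,0],[0,0,0]]]'

```text
time_s: 9.0
tcp_pos: [584.0, 256.6, 354.9]
tool_rot: [-180.0, 29.7, 172.7]
force: [-1.0, -0.4, -1.8]
opening: 0.266
grip_force: 59.1
```

Request:
arm_command --motion '[[[0,0,0],[0.006,0.102,-0.045]],[[0,0,0],[0.006,0.102,-0.045]],[[0,0,0],[0.006,0.102,-0.045]],[[0,0,0],[0.006,0.102,-0.045]],[[0,0,0],[0.006,0.102,-0.045]]]'

```text
time_s: 9.42
tcp_pos: [583.6, 251.1, 357.2]
tool_rot: [-175.0, -1.8, -175.0]
force: [0.2, -0.1, -1.5]
opening: 0.264
grip_force: 59.3
```

```bash
cat > f.py <<'E'
from h import *
s=env.read_state();print(s["time_s"],s["q"].round(1),s["tcp_pos"],s["tool_rot"])
p,R=pose();b=np.array([-0.501,0,-0.865]);bz=R.apply(b);hd=p-159*bz;v=hd[:2]-[494,180]
print("axis",bz,"head",hd,"tray xy",v@[.98,-.2],v@[.2,.98])
a=np.radians(23.1);plan(p,R,np.array([638*np.cos(a),638*np.sin(a),360]),tool(23.1,-45))
E
python3 f.py
```

```text
9.4167 [ 20.1  26.5  63.3  -4.4  93.3 -75.1] [583.59908968 251.12173485 357.22290847] [-175.00374769   -1.8201014  -174.98921804]
axis [0.5195183  0.12117284 0.84536612] head [500.99567937 231.8552539  222.80969549] tray xy -3.5152849983415395 52.21728469798891
shift rows 1 [-0.0123 -0.0054 -0.0111] | turn rows 7 [ 0.0063  0.1    -0.0448]
```

Request:
arm_command --motion '[[[-0.012,0,-0.01],[0.006,0.1,-0.045]],[[0,0,0],[0.006,0.1,-0.045]],[[0,0,0],[0.006,0.1,-0.045]],[[0,0,0],[0.006,0.1,-0.045]],[[0,0,0],[0.006,0.1,-0.045]]]'

```text
time_s: 9.83
tcp_pos: [587.1, 251.5, 359.1]
tool_rot: [-176.7, -32.8, -163.4]
force: [0.6, 0.2, -0.5]
opening: 0.266
grip_force: 59.3
```

Request:
arm_command --motion '[[[0,0,0],[0.006,0.1,-0.045]],[[0,0,0],[0.006,0.1,-0.045]],[[0,0,0],[0,0,0]],[[0,0,0],[0,0,0]]]'

```text
time_s: 10.17
tcp_pos: [587.6, 252.0, 356.6]
tool_rot: [-179.9, -44.7, -157.1]
force: [-0.9, -0.0, -0.5]
opening: 0.266
grip_force: 59.3
```

```bash
python3 f.py; python3 - <<'E'
from h import *
import cv2
t=env.snapshot("top")[:,:,::-1];s=env.snapshot("side")[:,:,::-1]
cv2.imwrite("pics/e.png",np.hstack([cv2.resize(x,(400,300)) for x in(t,s)]))
E
```

```text
10.1667 [ 19.2  50.8  29.5  -4.6 144.3 -96.3] [587.55303846 252.03757806 356.5558258 ] [-179.91436241  -44.73959664 -157.13040867]
axis [0.88838947 0.37611808 0.26177346] head [446.29911315 192.23480332 314.93384575] tray xy -49.1938297737828 2.4499298844786934
shift rows 1 [ 0.0135 -0.0053 -0.0061] | turn rows 1 [ 0.0013  0.0043 -0.0027]
```

View pics/e.png

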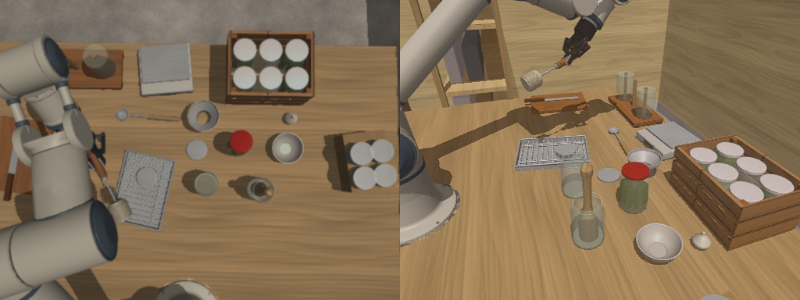

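The jar and bystanders stand as before. The brush is held near level with its head at about (120,208) in the top view. I check that against the expected head position.

```bash
python3 - <<'E'
from h import *
P=at("top",240,416,315);v=P[:2]-[494,180];print(P,v@[.98,-.2],v@[.2,.98])
a,b=tri((240,416),((532-400)*2,79*2));print(a,b);v=(a+b)[:2]/2-[494,180];print(v@[.98,-.2],v@[.2,.98])
s=env.read_state();print(s["joint_vel"].round(2))
E
```

```text
[452.  190.1 315. ] -43.17999999999999 1.497999999999994
[452.6 188.7 320. ] [447.2 189.5 320.8]
-45.038000000000025 0.09799999999998865
[ 0.07 -1.69 -0.32 -0.01  0.73 -0.36]
```

The measured head is 45 mm short of the tray's middle lengthwise, central across, and 320 mm high. I let it settle, then hand in.

Request:
arm_command --motion '[[[0,0,0],[0,0,0]],[[0,0,0],[0,0,0]],[[0,0,0],[0,0,0]],[[0,0,0],[0,0,0]],[[0,0,0],[0,0,0]]]'

```text
time_s: 10.68
tcp_pos: [586.9, 251.9, 360.2]
tool_rot: [-180.0, -44.6, -157.0]
force: [0.1, -0.5, -0.8]
opening: 0.266
grip_force: 59.3
```

Request:
arm_command --motion '[[[0,0,0],[0,0,0]],[[0,0,0],[0,0,0]],[[0,0,0],[0,0,0]],[[0,0,0],[0,0,0]],[[0,0,0],[0,0,0]]]'

```text
time_s: 11.1
tcp_pos: [587.1, 251.9, 359.6]
tool_rot: [180.0, -44.7, -157.0]
force: [-0.3, 1.1, -1.4]
opening: 0.263
grip_force: 59.3
```

```bash
python3 -c "
from rig import env
s=env.read_state();print(s['joint_vel'].round(2),s['tcp_pos'],s['grip_force']);print(env.hand_in())"
```

```text
[-0.02  0.01 -0.04  0.1  -0.17 -0.08] [587.05301212 251.92608963 359.57983209] 59.27927613258362
the job is handed in; nothing more can be done
None
```

I handed the job in after about 11 s, no verdict returned: both scrub strokes were made, the brush was drawn out, and it is now held still about 15° off level, its head about 320 mm above the bench over the tray, with the jar and bystanders looking unmoved in the last pictures.

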